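Clamp the gecko board on the painting stand

ROBOT

A 7-joint arm with a two-finger parallel gripper is mounted at the origin on the work surface. World frame = base frame: x ahead of the robot, y to its left, z up, the work surface at z = 0. Lengths are in mm, angles in rad, forces in N, time in s.
With the tool pointing down it reaches from about 400 to 900 mm from the base axis. Payload 5.5 kg.
Tool frame: the origin (TCP) lies at the centre of the arm's flange, where the gripper is bolted on; the fingertips stand 178 mm ahead of it and the grasp point (between the pads) lies 159 mm ahead of it; z points along the fingers, y is the line along which they close (so a half turn about z gives the same grasp; the last joint's range is limited). The gripper opens to 92 mm and grips with 3 to 60 N. Pads are 19 mm wide; open, the fingers measure 130 mm over their backs; the gripper's body (75 mm by 190 mm) begins 47 mm behind the grasp point.
Start: joints at [-0.915, 0.501, -0.427, 1.55, 0.221, 1.138, -0.21], TCP at [248.773, 600.507, 404.729] pointing down, gripper open.
Joint ranges: [-2.88, 2.88], [-0.31, 2.03], [-1.54, 1.56], [0.2, 2.42], [-1.41, 4.55], [0.19, 2.02], [-2.57, 2.57]. Speed limits (rad/s): [2.57, 2.57, 3.14, 3.14, 3.14, 3.14, 3.14].

INTERFACE

Orientations are given as a 3x3 rotation matrix whose columns are the frame's x, y, z axes.
In Python, from cell import status, cams, job gives the robot as it stands. The module is installed in compiled form; this text tells all that it offers.
- The arm moves only by the shell command python3 -m pendant 'ROWS'. ROWS is a JSON object of lists of equal length, an entry for each row: "delta_pos": the shift along the tool's x, y, z in m, a list of three; "roll": the turn about the tool's z in rad; "fingers": the closure, from 0 (fully open) to 1 (shut). A call has 1 to 12 rows; each row is the pose to reach, as a shift and turn from the pose commanded when the call began, along the tool's axes at that moment; what a row does not reach only later rows make up. A row lasts 1/12 s, in which the tool goes at most 41.7 mm and 7.16 degrees, less where a joint would pass 70% of its speed; a pose out of reach is approached as far as the arm can. A call with a gripper value outside its range is refused whole. The fingers move at their own pace and stop on an object; the grip force is fixed at half the most. Time passes only in rows, so rows that repeat a pose let the fingers close. It gives the time, the measured TCP pose, the force, the opening and the grip force at its end, in the units of the state.
- status.sense(): the state, without advancing time (a new reading comes with each control period).
- cams.read_camera(name): name is "scene" or "side" or "wrist"; returns the picture (400x640x3 uint8, red, green, blue); there is no depth.
- cams.camera_params(name): a dict with "fx", "fy", "cx", "cy" (pixels), "rvec" (rotation vector, rad) and "tvec" (3), from world to camera coordinates, as OpenCV has them. Camera axes: x right, y down, z forward; pixel columns grow to the right and rows downward; lengths in mm; the calibration is good to about 2 mm. A picture is of the moment at which its call begins: read the wrist's pose just before it. camera_params takes no time and is no camera call; for the wrist camera it gives the pose at the moment of the call.
- job.finish_job(): hands the job in; it is judged then, once.
The state is a dict: "t": time; "qpos": joint angles; "joint_velocities": joint speeds; "tau": joint torques, N m; "tool_pos": TCP position; "tool_rot": TCP orientation; "wrist_force": force on the tool from outside, world axes, zero at the start; "torque": the same for the moment, N m; "opening": finger opening in mm; "finger_force": force on a finger pad.
Only numpy, scipy, OpenCV 4.12 (cv2) and the standard library are available. Lean on these libraries where they do the work, as an engineer would, in place of code of your own. Each camera call takes 0.05 s, during which the arm holds its last target. There are 200 camera calls.

TASK

Set the board with the papier-mache gecko on the slanted painting stand ready for painting: first tip the stand's clamp lever up out of the way, then lay the board flat on the narrow slope, gecko's head uphill, centred and with its lower edge resting squarely on the ledge, let go of it, and then lower the lever until its rubber pad rests on the bare strip at the top of the board. Do not drop the board, and leave the turtle board and the other things on the table where they are.

Things in the scene. Friction and masses are not known exactly. Their poses are not given: they have to be found in the camera images.
- gecko: Gecko board, loose, 220 g: plywood 170 x 66 x 12 mm lying flat on the table, a white papier-mache gecko in relief on top (up to 16 mm above the board). Its twin carries a turtle. Origin: centre of the board's underside. x: along the 170 mm length towards the gecko's head (a bare strip 30 mm long lies at the +x end), y: across the 66 mm width, z: up out of the relief side.
- gecko_head (a point): The gecko's head: a point on the board's top face, 45 mm from its origin along its +x, 12 mm above its underside.
- stand: The wooden painting stand, fixed to the table: base plate 230 x 150 x 16 mm, carrying a slanted rest with a clamp at its upper end. Origin: centre of the underside of the base. x points horizontally away from the ledge side towards the high side, y left, z up.
- rest: Slanted rest of the stand: wooden spine 202 mm long, only 30 mm wide, rising at 0.50 rad, with a ledge 70 mm wide across its lower end, 12 mm proud of the face. Origin: where the face meets the ledge, on the centre line, 60 mm above the table. x up the slope, y left, z out of the face. The board's underside lies on the face, its short edge against the ledge (board origin at x = 85 mm).
- clamp (a joint): Clamp lever at the top of the rest: steel rocker 20 mm wide, pivoted across the rest. 0: parallel to the rest, its pad just touching a 12 mm board; grows as the front (pad) arm rises; range -0.12 to 1.3 rad; stays where left (about 2 N to move at its ends). Pressing the tail down raises the pad, pressing the front down lowers it.
- clamp_hinge (a point): The lever's pivot axis (along the rest's y), 202 mm up the slope and 26 mm out from the face.
- clamp_front (a point): Centre of the top of the black finger plate (24 x 30 mm) on the lever's front arm, 46 mm from the pivot on the down-slope side. The round rubber pad (14 mm across) is under it, reaching 14 mm below the lever's centre line. The point turns with the lever.
- clamp_tail (a point): Centre of the top of the black finger plate (18 x 30 mm) on the lever's tail, 40 mm from the pivot on the uphill side. The point turns with the lever.
- turtle: The turtle board, loose: same board as the gecko's, but with a round turtle in relief. To be left alone. Origin: centre of the underside.
- paint_a: Blue paint bottle with white cap, 40 mm diameter, 120 mm tall, bystander. Origin: centre of the underside.
- paint_b: Green paint bottle with black cap, 40 mm diameter, 120 mm tall, bystander. Origin: centre of the underside.
- cup_a: White cup, 74 mm diameter, 95 mm tall, bystander. Origin: centre of the underside.
- cup_b: Another white cup, the same size, bystander. Origin: centre of the underside.
- tape: Roll of tape lying flat, 100 mm diameter, 24 mm high, bystander. Origin: centre of the underside.
- brush: Wide flat paint brush lying on the table, 200 mm long, bystander. Lies along its x.
- phone: Black phone lying flat, 150 x 73 x 9 mm, bystander. Origin: centre of the underside.

How it is judged (in metres and radians):
On the way, in this order (a step that is already met when the one before it is completed fails the run):
1. the clamp lever is tipped up (0.8 rad or more) (value of joint clamp above 0.8 rad), for 0.2 s.
2. with the lever up, the gecko board lies in place on the rest, let go and at rest (x of gecko in the frame of rest between 0.08 and 0.092 m and y of gecko in the frame of rest between -0.01 and 0.01 m and z of gecko in the frame of rest between -0.004 and 0.004 m and angle between the z axis of gecko and the z axis of rest, either way round below 0.06 rad and angle between the x axis of gecko and the x axis of rest, either way round below 0.12 rad and x of gecko_head in the frame of rest above 0.11 m and contact force between the fingers and gecko below 0.05 N and linear speed of gecko below 0.02 m/s and value of joint clamp above 0.5 rad), for 0.2 s.
At the end, for the whole second after the job is handed in: The gecko board lies flat on the slanted rest (within 0.06 rad and 4 mm), head uphill, centred within 10 mm, turned less than 0.12 rad, its lower edge within about 6 mm of the ledge, released and still, and the lever is down with its pad on the board (lever within 0.06 rad of 0) (x of gecko in the frame of rest between 0.08 and 0.092 m and y of gecko in the frame of rest between -0.01 and 0.01 m and z of gecko in the frame of rest between -0.004 and 0.004 m and angle between the z axis of gecko and the z axis of rest, either way round below 0.06 rad and angle between the x axis of gecko and the x axis of rest, either way round below 0.12 rad and x of gecko_head in the frame of rest above 0.11 m and contact force between the fingers and gecko below 0.05 N and linear speed of gecko below 0.02 m/s and value of joint clamp between -0.06 and 0.06 rad and velocity of joint clamp below 0.05 rad/s); the robot touches nothing.
It fails at once if the turtle board or another bystander is moved more than 30 mm (distance of any of turtle, paint_a, paint_b, cup_a, cup_b, tape, brush, phone from where it was at the start of the episode above 0.03 m).
It fails at once if the gecko board is dropped (moves faster than 0.5 m/s with no finger on it) (linear speed of gecko above 0.5 m/s and contact force between the fingers and gecko below 0.01 N).
It also fails if it takes over 66 s, if anything falls off the work surface, if the arm or the gripper's body presses on something with over 40 N, if the wrist force passes 120 N, or if a joint passes its speed limit or range.

## Working session

There is one attempt and no reset: what is moved stays moved. The work goes in short steps, Python scripts to look and compute and a shell command to move; the robot and the scene stay as the last step left them, time stands still between calls to the robot, and variables do not carry over. Pictures are saved under pics/ and viewed, at most 14 in all, crops included, and the job is handed in when it is done.

```bash
mkdir -p pics
cat > h.py <<'E'
import numpy as np, cv2
from cell import status, cams, job
def shot(name, fn):
    p=cams.camera_params(name); im=cams.read_camera(name); cv2.imwrite('pics/'+fn,cv2.cvtColor(im,cv2.COLOR_RGB2BGR)); return im,p
def ray(p,u,v):
    R=cv2.Rodrigues(np.array(p['rvec'],float))[0]; t=np.array(p['tvec'],float).ravel()
    d=R.T@np.array([(u-p['cx'])/p['fx'],(v-p['cy'])/p['fy'],1]); return -R.T@t,d
def onplane(p,u,v,z):
    c,d=ray(p,u,v); return c+d*(z-c[2])/d[2]
def tri(rays):
    A=0;b=0
    for c,d in rays:
        d=d/np.linalg.norm(d); M=np.eye(3)-np.outer(d,d); A=A+M; b=b+M@c
    return np.linalg.solve(A,b)
def proj(p,X):
    return cv2.projectPoints(np.array(X,float).reshape(-1,3),np.array(p['rvec'],float),np.array(p['tvec'],float),np.array([[p['fx'],0,p['cx']],[0,p['fy'],p['cy']],[0,0,1.]]),None)[0].reshape(-1,2)
E
python3 - <<'E'
from h import *
np.set_printoptions(precision=3,suppress=True)
a,p=shot('scene','s0.png'); b,q=shot('side','d0.png')
cv2.imwrite('pics/c0.png',0*a)
for P in (p,q): 
    c,d=ray(P,320,200); print(c,d,P['fx'])
s=status.sense(); print(s['t'],s['tool_pos'],np.array(s['tool_rot']),s['opening'])
shot('wrist','w0.png')
E
```

```text
[1091.795  318.814 1131.259] [-0.498 -0.333 -0.801] 448.44992869491864
[  338.712 -1124.317  1021.6  ] [ 0.114  0.771 -0.627] 468.616691667434
0.1 [248.713 600.194 403.778] [[-0.924  0.383 -0.001]
 [ 0.383  0.924 -0.002]
 [ 0.    -0.002 -1.   ]] 92.01931609985084
```

View pics/s0.png

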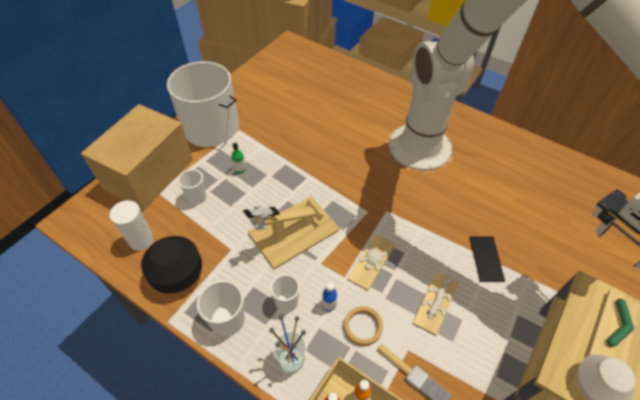

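View pics/d0.png

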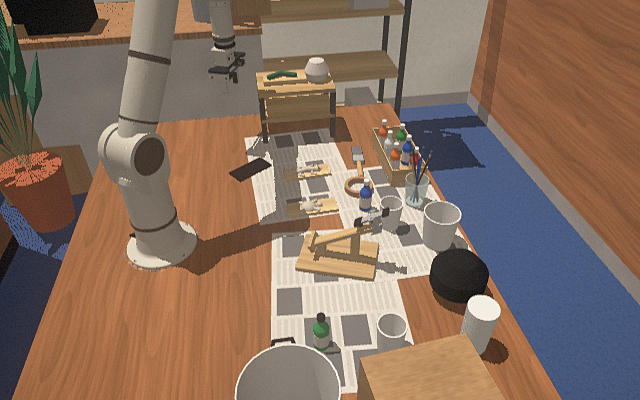

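The scene view shows the gecko board at about (437,302), the turtle at (372,262) and the stand at (293,232), with the clamp at (262,213). In the side view they are at (310,172), (315,206) and (340,252), clamp (372,217). I'll enlarge both views next.

Run:
```python
import cv2, numpy as np
a=cv2.imread('pics/s0.png');b=cv2.imread('pics/d0.png')
f=lambda im,x,y,w,h:cv2.resize(im[y:y+h,x:x+w],(400,300),interpolation=cv2.INTER_CUBIC)
# 100x75 crops at x4
o=np.vstack([np.hstack([f(a,240,190,100,75),f(b,290,205,100,75)]),np.hstack([f(a,385,260,100,75),f(b,270,145,100,75)])])
cv2.imwrite('pics/crop1.png',o)
```

```text
(no output)
```

View pics/crop1.png

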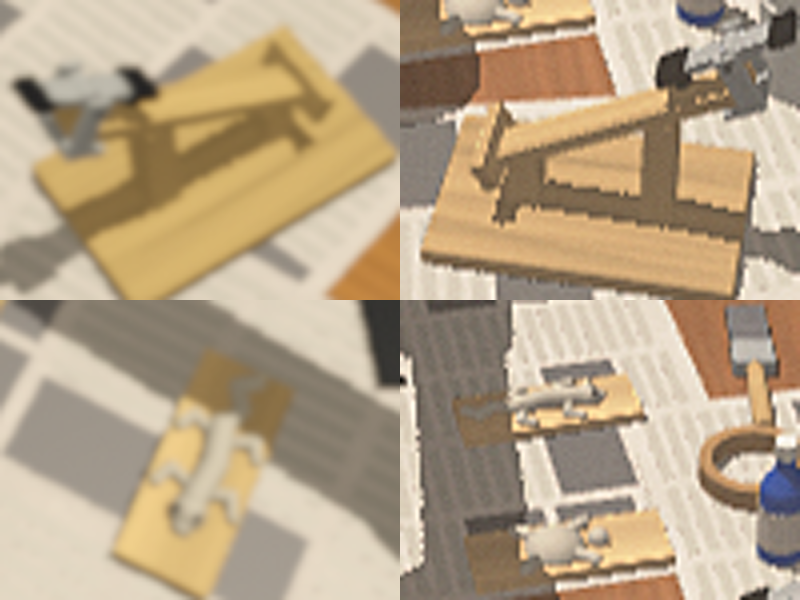

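The crops show the gecko's head and the stand's high side both pointing away from the robot. I read the board and base-plate corners and the lever plates from them.

Run:
```python
from h import *
np.set_printoptions(precision=1,suppress=True)
P=cams.camera_params('scene');Q=cams.camera_params('side')
S=lambda u,v:(240+u/4,190+v/4); D=lambda u,v:(290+(u-400)/4,205+v/4)
G=lambda u,v:(385+u/4,260+(v-300)/4); H=lambda u,v:(270+(u-400)/4,145+(v-300)/4)
def rect(p,pts,z,n):
    X=np.array([onplane(p,*t,z)[:2] for t in pts]); print(n,X.tolist() and X.round(0).tolist(),'c',X.mean(0))
    a=(X[2]+X[3]-X[0]-X[1])/2; b=(X[1]+X[2]-X[0]-X[3])/2; print('  len',np.hypot(*a),'w',np.hypot(*b),'yaw',np.arctan2(a[1],a[0]),np.arctan2(b[1],b[0]))
# order: lowleft, lowright(...), far
rect(P,[S(397,155),S(288,28),S(35,175),S(135,298)],16,'base scene')
rect(Q,[D(423,250),D(470,105),D(755,153),D(738,262)],16,'base side')
rect(P,[G(292,385),G(207,347),G(112,551),G(205,594)],12,'gecko scene')
rect(Q,[H(464,436),H(454,396),H(630,374),H(646,414)],12,'gecko side')
f=tri([ray(P,*S(140,82)),ray(Q,*D(673,68))]); t=tri([ray(P,*S(32,92)),ray(Q,*D(785,28))]); print('front',f,'tail',t)
```

```text
base scene [[453.0, -38.0], [403.0, -173.0], [619.0, -247.0], [658.0, -124.0]] c [ 533.4 -145.6]
  len 225.5357414128987 w 136.13504876152055 yaw -0.36252041691782577 -1.9044559190773287
base side [[404.0, -185.0], [458.0, -37.0], [667.0, -127.0], [626.0, -234.0]] c [ 538.7 -145.8]
  len 226.59911369090028 w 136.5278424745949 yaw -0.31280226929362676 1.2154500079877222
gecko scene [[409.0, 324.0], [415.0, 263.0], [586.0, 277.0], [577.0, 339.0]] c [496.8 300.7]
  len 170.22220720904295 w 62.39491714264998 yaw 0.08513056627507161 -1.4489274186929126
gecko side [[419.0, 259.0], [416.0, 324.0], [585.0, 331.0], [589.0, 264.0]] c [502.4 294.6]
  len 169.0010800576353 w 65.80086721654621 yaw 0.03859469202177266 1.6206501241165898
front [ 584.3 -168.5  153. ] tail [ 654.  -195.3  201.7]
```

```bash
python3 -m pendant '{"delta_pos":[[-0.343,-0.289,-0.03],[-0.343,-0.289,-0.03],[-0.343,-0.289,-0.03],[-0.343,-0.289,-0.03],[-0.343,-0.289,-0.03],[-0.343,-0.289,-0.03],[-0.343,-0.289,-0.03],[-0.343,-0.289,-0.03],[-0.343,-0.289,-0.03],[-0.343,-0.289,-0.03],[-0.343,-0.289,-0.03],[-0.343,-0.289,-0.03]],"roll":[-0.04,-0.04,-0.04,-0.04,-0.04,-0.04,-0.04,-0.04,-0.04,-0.04,-0.04,-0.04],"fingers":[1,1,1,1,1,1,1,1,1,1,1,1]}'
python3 - <<'E'
from h import *
shot('wrist','w1.png');s=status.sense();T=np.array([570,-150,440.]);print(np.array(s['tool_rot']).T@(T-s['tool_pos']))
E
```

```text
t: 1.15
tool_pos: [458.4, 194.8, 434.9]
tool_rot: [[-0.935, 0.356, 0.002], [0.356, 0.935, -0.003], [-0.003, -0.003, -1.0]]
wrist_force: [0.0, -0.5, -0.4]
opening: 16.3
finger_force: 0.0
[-228.80273491 -285.81154735   -4.71677807]
```

View pics/w1.png

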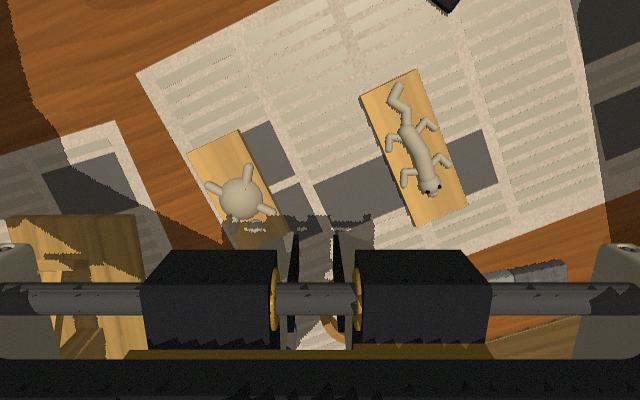

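The wrist view shows the gecko board clearly, with corners at (359,94), (419,68), (467,205) and (413,227).

Run:
```python
from h import *
np.set_printoptions(precision=3,suppress=True)
p=cams.camera_params('wrist')
X=np.array([onplane(p,*t,12)[:2] for t in [(360,93),(419,68),(467,205),(414,226)]]);print(X,X.mean(0))
a=(X[2]+X[3]-X[0]-X[1])/2;b=(X[1]+X[2]-X[0]-X[3])/2;print(np.hypot(*a),np.hypot(*b),np.arctan2(a[1],a[0]),np.arctan2(b[1],b[0]))
print(ray(p,320,200))
s=status.sense();T=np.array([661,-197.5,435.]);print(np.array(s['tool_rot']).T@(T-s['tool_pos']))
```

```text
[[411.457 267.297]
 [409.254 333.735]
 [576.909 344.708]
 [580.61  278.792]] [494.557 306.133]
168.7786822544689 66.24258732439267 0.06661011308088265 1.6153691385903575
(array([383.525, 227.131, 414.506]), array([ 0.298, -0.1  , -0.95 ]))
[-330.707 -298.122    0.407]
```

```bash
python3 -m pendant '{"delta_pos":[[-0.15,-0.29,0],[-0.15,-0.29,0],[-0.15,-0.29,0],[-0.15,-0.29,0],[-0.15,-0.29,0],[-0.15,-0.29,0],[-0.15,-0.29,0],[-0.15,-0.29,0],[-0.15,-0.29,0],[-0.15,-0.29,0],[-0.15,-0.29,0]],"roll":[0,0,0,0,0,0,0,0,0,0,0],"fingers":[1,1,1,1,1,1,1,1,1,1,1]}'
python3 - <<'E'
from h import *
shot('wrist','w2.png')
E
```

```text
t: 2.12
tool_pos: [495.8, -120.0, 434.3]
tool_rot: [[-0.939, 0.344, -0.001], [0.344, 0.939, 0.001], [0.001, 0.001, -1.0]]
wrist_force: [0.6, -0.4, -0.1]
opening: 0.7
finger_force: 0.0
```

View pics/w2.png

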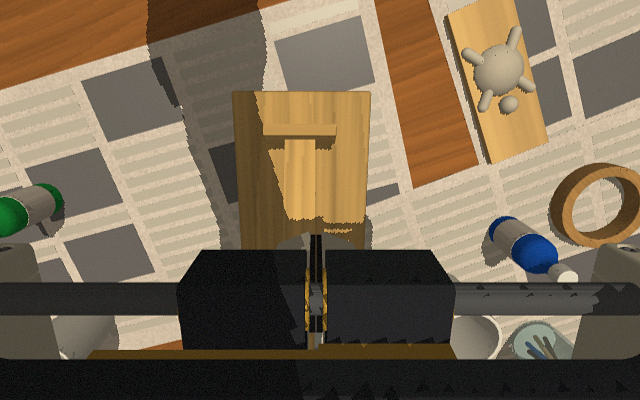

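The wrist view shows the base's lower edge corners at (233,92) and (370,92). The ledge's outer top edge runs (263,124)-(336,125) and its inner edge is near row 136.

Run:
```python
from h import *
np.set_printoptions(precision=3,suppress=True)
p=cams.camera_params('wrist')
for n,a,b,z in [('base low',(233,92),(370,92),16),('ledge outer',(263,124.5),(336,125),73),('ledge inner',(263,136),(336,136.5),70.5),('spine',(285,139),(315,139),62)]:
    A=onplane(p,*a,z);B=onplane(p,*b,z);d=B-A;print(n,A,B,(A+B)/2,np.hypot(*d[:2]),'yaw',np.arctan2(d[1],d[0])-np.pi/2)
im=cv2.imread('pics/w2.png')[80:260,220:400];cv2.imwrite('pics/w2c.png',cv2.resize(im,(720,720),interpolation=cv2.INTER_CUBIC)[:600])
s=status.sense();print(s['tool_pos'],np.array(s['tool_rot']).T@(np.array([661,-197.5,434.])-s['tool_pos']))
```

```text
base low [ 401.605 -176.89    16.   ] [451.527 -39.794  16.   ] [ 426.566 -108.342   16.   ] 145.9018937929254 yaw -0.34921742285590285
ledge outer [ 441.061 -150.111   73.   ] [464.885 -86.053  73.   ] [ 452.973 -118.082   73.   ] 68.34514760304013 yaw -0.35606716768499935
ledge inner [ 451.216 -154.675   70.5  ] [475.442 -89.555  70.5  ] [ 463.329 -122.115   70.5  ] 69.48008399256138 yaw -0.35615557148411714
spine [ 462.003 -137.157   62.   ] [ 472.04  -109.603   62.   ] [ 467.021 -123.38    62.   ] 29.32592275830369 yaw -0.3493209737029228
[ 495.818 -119.423  434.391] [-181.934  -16.773    0.193]
```

```bash
python3 -m pendant '{"delta_pos":[[-0.04,-0.003,0],[-0.08,-0.007,0],[-0.12,-0.01,0],[-0.16,-0.013,0],[-0.183,-0.015,0],[-0.183,-0.015,0],[-0.183,-0.015,0.02],[-0.183,-0.015,0.035],[-0.183,-0.015,0.045],[-0.183,-0.015,0.05],[-0.183,-0.015,0.055],[-0.183,-0.015,0.06]],"roll":[0,0,0,0,0,0,0,0,0,0,0,0],"fingers":[1,1,1,1,1,1,1,1,1,1,1,1]}'
python3 -m pendant '{"delta_pos":[[0,0,0.005],[0,0,0.01],[0,0,0.015],[0,0,0.02],[0,0,0.024],[0,0,0.028],[0,0,0.032],[0,0,0.032],[0,0,0.032]],"roll":[0,0,0,0,0,0,0,0,0],"fingers":[1,1,1,1,1,1,1,1,1]}'
python3 - <<'E'
from h import *
a,p=shot('scene','s1.png');b,q=shot('side','d1.png')
f=lambda im,x,y:cv2.resize(im[y:y+75,x:x+100],(400,300),interpolation=cv2.INTER_CUBIC)
cv2.imwrite('pics/crop2.png',np.hstack([f(a,220,170),f(b,310,190)])[:,:,::-1])
E
```

```text
t: 3.17
tool_pos: [663.0, -198.0, 376.3]
tool_rot: [[-0.939, 0.344, 0.004], [0.344, 0.939, -0.0], [-0.004, 0.001, -1.0]]
wrist_force: [1.7, 0.7, 2.8]
opening: 0.6
finger_force: 1.5
t: 3.92
tool_pos: [661.7, -199.1, 341.7]
tool_rot: [[-0.938, 0.346, -0.002], [0.346, 0.938, 0.0], [0.002, -0.0, -1.0]]
wrist_force: [0.4, -0.3, 0.1]
opening: 0.6
finger_force: 0.0
```

View pics/crop2.png

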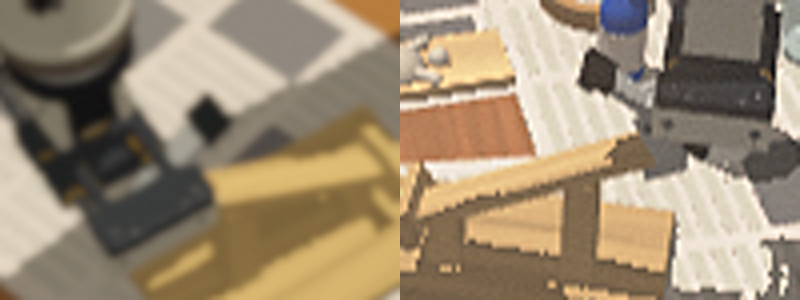

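The lever's front plate is now raised, at scene (272,199) and side (359.5,208).

Run:
```python
from h import *
P=cams.camera_params('scene');Q=cams.camera_params('side')
f=tri([ray(P,272,199.3),ray(Q,359.5,208)]);d=f-[622.6,-181.5,179.7];h=d[0]*.938-d[1]*.346;print(f,h,'lever angle',np.pi+.5-np.arctan2(d[2],h))
s=status.sense();print(s['wrist_force'],np.array(s['tool_rot']).T@(np.array([496,304,350.])-s['tool_pos']))
```

```text
[ 586.3730844  -170.47826058  204.67646935] -37.79436866711973 lever angle 1.0839659825450436
[-0.43687994 -0.22624608 -0.41695953] [329.5571722  414.76195403  -7.55126449]
```

```bash
python3 -m pendant '{"delta_pos":[[0,0,-0.03],[0,0,-0.06],[0.02,0.025,-0.08],[0.04,0.05,-0.08],[0.065,0.08,-0.08],[0.09,0.11,-0.08],[0.115,0.14,-0.08],[0.14,0.17,-0.08],[0.165,0.2,-0.08],[0.19,0.23,-0.08],[0.215,0.26,-0.08],[0.24,0.29,-0.08]],"roll":[0,0,-0.04,-0.08,-0.12,-0.16,-0.2,-0.24,-0.28,-0.32,-0.36,-0.41],"fingers":[1,1,0,0,0,0,0,0,0,0,0,0]}'
python3 - <<'E'
from h import *
s=status.sense();R=np.array(s['tool_rot']);print(R.T@(np.array([486,303.4,340.])-s['tool_pos']),'tool y angle',np.arctan2(R[1,1],R[0,1]))
E
```

```text
t: 5.02
tool_pos: [536.1, 157.5, 423.0]
tool_rot: [[-0.998, -0.059, 0.0], [-0.059, 0.998, -0.0], [-0.0, -0.0, -1.0]]
wrist_force: [0.8, 0.1, -0.2]
opening: 62.4
finger_force: 0.0
[ 41.42647729 148.62551719  82.92113382] tool y angle 1.6297353351612183
```

```bash
python3 -m pendant '{"delta_pos":[[0.01,0.037,0.01],[0.02,0.07,0.02],[0.03,0.105,0.03],[0.041,0.14,0.045],[0.041,0.149,0.06],[0.041,0.149,0.083],[0.041,0.149,0.083],[0.041,0.149,0.083]],"roll":[0,0,0,0,0,0,0,0],"fingers":[0,0,0,0,0,0,0,0]}'
python3 - <<'E'
from h import *
shot('wrist','w3.png')
E
```

```text
t: 5.68
tool_pos: [487.3, 301.8, 338.7]
tool_rot: [[-0.998, -0.057, -0.003], [-0.057, 0.998, -0.002], [0.003, -0.002, -1.0]]
wrist_force: [-0.1, 0.4, -0.5]
opening: 91.9
finger_force: 0.0
```

View pics/w3.png

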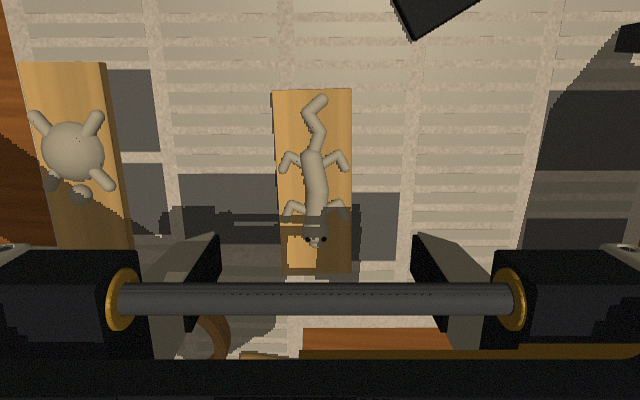

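The wrist view shows the board's tail corners at (274,90) and (353,88), with the head end at row 273 between columns 282 and 350.

Run:
```python
from h import *
np.set_printoptions(precision=2,suppress=True)
p=cams.camera_params('wrist');s=status.sense();R=np.array(s['tool_rot'])
X=np.array([onplane(p,*t,12) for t in [(275,90),(353,88),(351,273),(284,273)]]);print(X)
a=(X[2]+X[3]-X[0]-X[1])/2;b=(X[1]+X[2]-X[0]-X[3])/2;print(np.hypot(*a[:2]),np.hypot(*b[:2]),np.arctan2(a[1],a[0]),np.arctan2(b[1],b[0])-np.pi/2)
print('centre',X.mean(0),'tail mid',(X[0]+X[1])/2)
c=X.mean(0)-10*a/np.linalg.norm(a);c[2]=180;print('delta',R.T@(c-s['tool_pos']),s['tool_pos'])
```

```text
[[417.9  265.41  12.  ]
 [412.69 329.28  12.  ]
 [582.53 342.13  12.  ]
 [586.19 278.09  12.  ]]
169.54466540230092 64.10780217574353 0.07538003042775272 0.0692120383436623
centre [499.83 303.73  12.  ] tail mid [415.3  297.34  12.  ]
delta [ -2.     1.23 159.93] [488.01 301.77 339.93]
```

```bash
python3 -m pendant '{"delta_pos":[[-0.002,0.001,0.03],[-0.002,0.001,0.065],[-0.002,0.001,0.1],[-0.002,0.001,0.13],[-0.002,0.001,0.148],[-0.002,0.001,0.159],[-0.002,0.001,0.159],[-0.002,0.001,0.159],[-0.002,0.001,0.159],[-0.002,0.001,0.159],[-0.002,0.001,0.159],[-0.002,0.001,0.159]],"roll":[-0.012,-0.012,-0.012,-0.012,-0.012,-0.012,-0.012,-0.012,-0.012,-0.012,-0.012,-0.012],"fingers":[0,0,0,0,0,0,0,1,1,1,1,1]}'
python3 -m pendant '{"delta_pos":[[0,0,0],[0,0,0],[0,0,0]],"roll":[0,0,0],"fingers":[1,1,1]}'
```

```text
t: 6.73
tool_pos: [490.2, 303.3, 181.9]
tool_rot: [[-0.998, -0.069, 0.001], [-0.069, 0.998, 0.0], [-0.001, -0.0, -1.0]]
wrist_force: [-0.6, -3.0, 6.1]
opening: 65.4
finger_force: 30.0
t: 6.98
tool_pos: [490.2, 303.3, 181.9]
tool_rot: [[-0.998, -0.069, 0.001], [-0.069, 0.998, -0.0], [-0.001, -0.0, -1.0]]
wrist_force: [-0.8, -2.8, 6.5]
opening: 65.8
finger_force: 30.0
```

```bash
python3 -m pendant '{"delta_pos":[[0,0,-0.015],[0,0,-0.04],[0,0,-0.07],[0,0,-0.1],[0.003,-0.02,-0.13],[0.006,-0.045,-0.155],[0.008,-0.075,-0.175],[0.01,-0.105,-0.19],[0.013,-0.135,-0.2],[0.016,-0.16,-0.2],[0.017,-0.17,-0.2],[0.017,-0.17,-0.2]],"roll":[0,0,0,0,0,0.03,0.07,0.11,0.15,0.18,0.2,0.2],"fingers":[1,1,1,1,1,1,1,1,1,1,1,1]}'
python3 - <<'E'
from h import *
shot('wrist','w4.png')
s=status.sense();R=np.array(s['tool_rot']);print(R.T@(np.array([477.8,-127.8,380.])-s['tool_pos']),'roll',np.arctan2(R[1,1],R[0,1])-1.218,s['opening'],s['finger_force'])
E
```

```text
t: 7.98
tool_pos: [484.2, 129.7, 380.7]
tool_rot: [[-0.991, 0.136, -0.0], [0.136, 0.991, -0.001], [0.0, -0.001, -1.0]]
wrist_force: [-0.5, 0.2, -3.2]
opening: 65.6
finger_force: 30.0
[ -28.09587895 -258.3231962     0.6029325 ] roll 0.22003590097418768 65.35890189462674 29.99971479177475
```

View pics/w4.png

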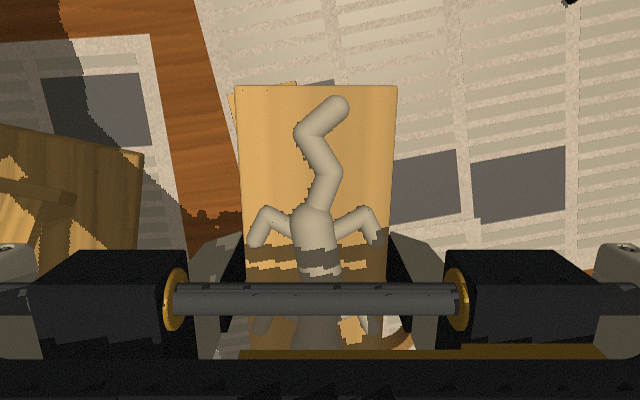

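The board is held level, with its tail corners at (235,86) and (397,86).

Run:
```python
from h import *
p=cams.camera_params('wrist');s=status.sense();R=np.array(s['tool_rot']);t=np.array(s['tool_pos'])
for u in [(235,86),(397,86)]: print(R.T@(onplane(p,*u,t[2]-170)-t))
```

```text
[ 76.91793946 -30.90819938 170.02365483]
[ 76.94424062  33.71938096 170.02232757]
```

```bash
python3 -m pendant '{"delta_pos":[[-0.002,-0.02,0],[-0.005,-0.05,0],[-0.009,-0.085,0],[-0.013,-0.12,0],[-0.017,-0.155,0],[-0.021,-0.19,0],[-0.024,-0.22,0],[-0.027,-0.245,0],[-0.028,-0.258,0.01],[-0.028,-0.258,0.03],[-0.028,-0.258,0.05],[-0.028,-0.258,0.06]],"roll":[0.02,0.05,0.08,0.11,0.14,0.17,0.2,0.22,0.22,0.22,0.22,0.22],"fingers":[1,1,1,1,1,1,1,1,1,1,1,1]}'
python3 -m pendant '{"delta_pos":[[0,0,0.0]],"roll":[0],"fingers":[1]}'
```

```text
t: 9.03
tool_pos: [478.5, -124.8, 318.2]
tool_rot: [[-0.94, 0.341, -0.003], [0.341, 0.94, 0.002], [0.003, 0.001, -1.0]]
wrist_force: [-1.3, 0.5, -2.7]
opening: 65.5
finger_force: 30.0
t: 9.12
tool_pos: [478.0, -124.7, 318.0]
tool_rot: [[-0.94, 0.341, -0.005], [0.341, 0.94, 0.002], [0.006, 0.0, -1.0]]
wrist_force: [-0.8, -0.1, -1.7]
opening: 65.5
finger_force: 30.0
```

```bash
python3 -m pendant '{"delta_pos":[[0,-0.003,0.008],[0,-0.003,0.014],[0,-0.003,0.018],[0,-0.003,0.022],[0,-0.003,0.026],[0,-0.003,0.03],[0,-0.003,0.03]],"roll":[0.005,0.005,0.005,0.005,0.005,0.005,0.005],"fingers":[1,1,1,1,1,1,1]}'
python3 -m pendant '{"delta_pos":[[0,0,0.004],[0,0,0.008],[0,0,0.012],[0,0,0.016],[0,0,0.02],[0,0,0.024],[0,0,0.024]],"roll":[0,0,0,0,0,0,0],"fingers":[1,1,1,1,1,1,1]}'
python3 - <<'E'
from h import *
a,p=shot('side','d2.png');b,q=shot('scene','s2.png')
f=lambda im,x,y:cv2.resize(im[y:y+75,x:x+100],(400,300),interpolation=cv2.INTER_CUBIC)
cv2.imwrite('pics/crop3.png',np.hstack([f(b,240,170),f(a,285,190)])[:,:,::-1])
E
```

```text
t: 9.7
tool_pos: [477.5, -129.3, 290.4]
tool_rot: [[-0.937, 0.348, 0.0], [0.348, 0.937, 0.0], [-0.0, 0.0, -1.0]]
wrist_force: [-0.9, -0.2, 0.8]
opening: 65.3
finger_force: 30.0
t: 10.28
tool_pos: [477.3, -129.5, 265.9]
tool_rot: [[-0.937, 0.348, -0.001], [0.348, 0.937, 0.0], [0.001, -0.0, -1.0]]
wrist_force: [-0.4, 0.6, 0.5]
opening: 65.7
finger_force: 30.0
```

View pics/crop3.png

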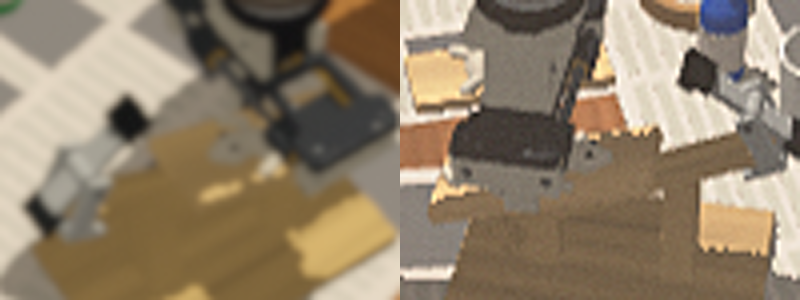

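The side crop shows the board tilted in the grip, nearly parallel to the slope, with the lever still raised. Next I slide it uphill with a small clearance.

```bash
python3 -m pendant '{"delta_pos":[[0,0.001,0.003],[0,0.001,0],[0,0.001,-0.003],[-0.008,0.001,-0.007],[-0.018,0.001,-0.013],[-0.028,0.001,-0.018],[-0.038,0.001,-0.024],[-0.048,0.001,-0.029],[-0.055,0.001,-0.033],[-0.055,0.001,-0.033],[-0.055,0.001,-0.029],[-0.055,0.001,-0.025]],"roll":[0,0,0,0,0,0,0,0,0,0,0,0],"fingers":[1,1,1,1,1,1,1,1,1,1,1,1]}'
python3 -m pendant '{"delta_pos":[[0,0,0.003],[0,0,0.006],[0,0,0.008],[0,0,0.008]],"roll":[0,0,0,0],"fingers":[1,1,1,1]}'
```

```text
t: 11.38
tool_pos: [529.2, -147.6, 291.5]
tool_rot: [[-0.937, 0.348, 0.0], [0.348, 0.937, 0.0], [-0.0, 0.0, -1.0]]
wrist_force: [0.5, 0.5, 0.5]
opening: 65.6
finger_force: 30.0
t: 11.72
tool_pos: [529.0, -147.5, 283.1]
tool_rot: [[-0.937, 0.348, -0.001], [0.348, 0.937, 0.0], [0.001, -0.0, -1.0]]
wrist_force: [-0.9, 0.4, 0.2]
opening: 65.4
finger_force: 30.0
```

```bash
python3 -m pendant '{"delta_pos":[[0,0,0.002],[0,0,0.004],[0,0,0.004]],"roll":[0,0,0],"fingers":[1,1,1]}'
python3 -m pendant '{"delta_pos":[[0,0,0.0015],[0,0,0.0015]],"roll":[0,0],"fingers":[1,1]}'
```

```text
t: 11.97
tool_pos: [529.6, -147.7, 280.0]
tool_rot: [[-0.937, 0.348, 0.0], [0.348, 0.937, -0.0], [-0.0, 0.0, -1.0]]
wrist_force: [-0.9, 0.5, 2.8]
opening: 65.2
finger_force: 30.0
t: 12.13
tool_pos: [529.6, -147.8, 279.9]
tool_rot: [[-0.937, 0.348, 0.001], [0.348, 0.937, -0.0], [-0.0, 0.0, -1.0]]
wrist_force: [-4.5, 2.0, 15.4]
opening: 65.5
finger_force: 30.0
```

Run:
```python
from h import *
a,p=shot('side','d3.png');w,_=shot('wrist','w5.png')
f=lambda im,x,y:cv2.resize(im[y:y+75,x:x+100],(400,300),interpolation=cv2.INTER_CUBIC)
cv2.imwrite('pics/crop4.png',np.hstack([f(a,290,190),cv2.resize(w[60:285,170:470],(400,300))])[:,:,::-1])
```

```text
(no output)
```

View pics/crop4.png

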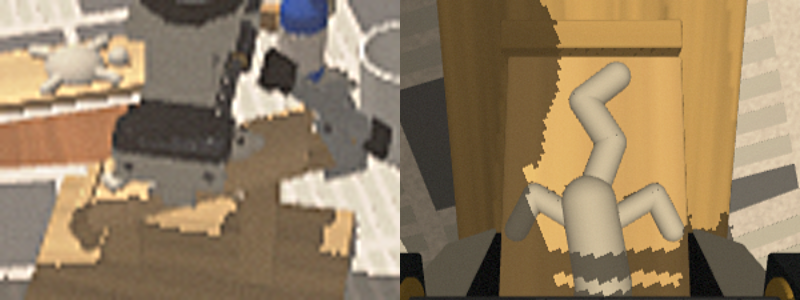

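The wrist crop shows the board's tail edge parallel to the ledge and centred on it, with a gap of about 3 mm. The contact force is along the slope's normal, so the board is lying flat. I'll nudge it 2 mm downhill and let go.

```bash
python3 -m pendant '{"delta_pos":[[0.001,0,0],[0.002,0,0.0005],[0.002,0,0],[0.002,0,0],[0.002,0,0],[0.002,0,0],[0.002,0,0],[0.002,0,0]],"roll":[0,0,0,0,0,0,0,0],"fingers":[1,1,1,0.5,0.4,0.2,0,0]}'
python3 -m pendant '{"delta_pos":[[0,0,0],[0,0,-0.015],[0,0,-0.04],[0,0,-0.07],[0,0,-0.1],[0,0,-0.12],[0,0,-0.12]],"roll":[0,0,0,0,0,0,0],"fingers":[0,0,0,0,0,0,0]}'
python3 - <<'E'
from h import *
a,p=shot('side','d4.png');w,_=shot('wrist','w6.png')
cv2.imwrite('pics/crop5.png',np.hstack([cv2.resize(a[190:265,290:390],(400,300),interpolation=cv2.INTER_CUBIC),cv2.resize(w[60:285,170:470],(400,300))])[:,:,::-1])
s=status.sense();R=np.array(s['tool_rot']);print(s['tool_pos'],R.T@(np.array([586.4,-170,400.])-s['tool_pos']))
E
```

```text
t: 12.9
tool_pos: [527.2, -146.9, 277.7]
tool_rot: [[-0.937, 0.348, -0.001], [0.348, 0.937, 0.0], [0.001, -0.0, -1.0]]
wrist_force: [-0.0, 0.0, -0.3]
opening: 81.1
finger_force: 0.0
t: 13.48
tool_pos: [529.0, -147.4, 402.9]
tool_rot: [[-0.937, 0.348, 0.008], [0.348, 0.937, -0.002], [-0.008, 0.001, -1.0]]
wrist_force: [0.2, 0.1, 0.3]
opening: 91.8
finger_force: 0.0
[ 527.5787377  -146.97167532  398.6423312 ] [-63.16040177  -1.10300515  -1.27864349]
```

View pics/crop5.png

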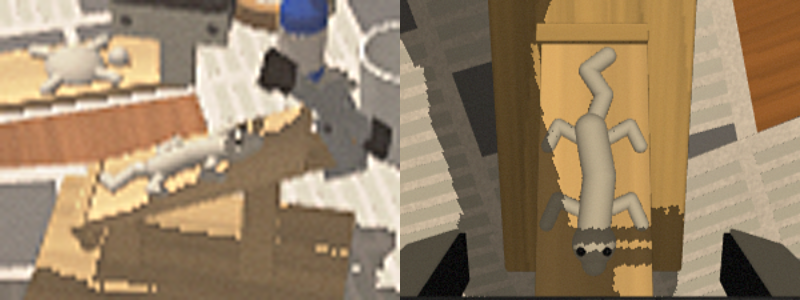

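The board lies flat against the ledge with the gecko's head uphill, and the lever is still up. Now I close the fingers and press the front plate down.

```bash
python3 -m pendant '{"delta_pos":[[0,0,-0.03],[0,0,-0.04],[0,0,-0.04],[0,0,-0.04],[0,0,-0.04],[0,0,-0.04],[-0.02,0,-0.04],[-0.04,0.001,-0.04],[-0.057,0.001,-0.04],[-0.057,0.001,-0.03],[-0.057,0.001,-0.015],[-0.057,0.001,-0.005]],"roll":[0,0,0,0,0,0,0,0,0,0,0,0],"fingers":[1,1,1,1,1,1,1,1,1,1,1,1]}'
python3 -m pendant '{"delta_pos":[[0,0,0.006],[0,0,0.011],[0,0,0.016],[0,0,0.021],[0,0,0.026],[0,0,0.031],[0,0,0.036],[0,0,0.041],[0,0,0.045],[0,0,0.048],[0,0,0.048]],"roll":[0,0,0,0,0,0,0,0,0,0,0],"fingers":[1,1,1,1,1,1,1,1,1,1,1]}'
```

```text
t: 14.58
tool_pos: [580.3, -165.7, 400.3]
tool_rot: [[-0.937, 0.348, -0.004], [0.348, 0.937, 0.001], [0.004, -0.0, -1.0]]
wrist_force: [-0.5, -0.3, -0.6]
opening: 16.4
finger_force: 0.0
t: 15.5
tool_pos: [581.3, -165.9, 354.4]
tool_rot: [[-0.937, 0.348, -0.0], [0.348, 0.937, 0.0], [0.0, -0.0, -1.0]]
wrist_force: [0.4, 0.2, -0.4]
opening: 0.3
finger_force: 0.1
```

```bash
python3 -m pendant '{"delta_pos":[[0,0,0.002],[0,0,0.004],[0,0,0.005],[0,0,0.005]],"roll":[0,0,0,0],"fingers":[1,1,1,1]}'
python3 -m pendant '{"delta_pos":[[0,0,0.0015],[0,0,0.003],[0,0,0.003]],"roll":[0,0,0],"fingers":[1,1,1]}'
python3 -m pendant '{"delta_pos":[[0,0,0.001],[0,0,0.002],[0,0,0.002]],"roll":[0,0,0],"fingers":[1,1,1]}'
```

```text
t: 15.83
tool_pos: [581.7, -166.1, 350.3]
tool_rot: [[-0.937, 0.348, 0.001], [0.348, 0.937, -0.0], [-0.001, 0.0, -1.0]]
wrist_force: [0.3, -0.6, 0.4]
opening: 0.8
finger_force: 0.7
t: 16.08
tool_pos: [581.6, -166.0, 347.2]
tool_rot: [[-0.937, 0.348, 0.001], [0.348, 0.937, -0.0], [-0.001, 0.0, -1.0]]
wrist_force: [1.3, -0.8, 2.3]
opening: 0.5
finger_force: 1.1
t: 16.33
tool_pos: [581.7, -166.1, 345.6]
tool_rot: [[-0.937, 0.348, 0.001], [0.348, 0.937, -0.0], [-0.001, 0.0, -1.0]]
wrist_force: [1.4, -0.8, 4.4]
opening: 0.5
finger_force: 2.0
```

```bash
python3 -m pendant '{"delta_pos":[[0,0,0.001],[0,0,0.001]],"roll":[0,0],"fingers":[1,1]}'
python3 -m pendant '{"delta_pos":[[0,0,0.001],[0,0,0.001]],"roll":[0,0],"fingers":[1,1]}'
```

```text
t: 16.5
tool_pos: [581.8, -166.1, 345.3]
tool_rot: [[-0.937, 0.348, 0.002], [0.348, 0.937, -0.0], [-0.002, 0.0, -1.0]]
wrist_force: [0.2, -0.0, 8.2]
opening: 0.3
finger_force: 4.0
t: 16.67
tool_pos: [581.8, -166.1, 345.1]
tool_rot: [[-0.937, 0.348, 0.002], [0.348, 0.937, -0.001], [-0.002, 0.0, -1.0]]
wrist_force: [-2.0, 0.3, 12.7]
opening: 0.4
finger_force: 6.2
```

Contact is stiff, so the pad is on the board. I'll back off and check.

```bash
python3 -m pendant '{"delta_pos":[[0,0,-0.005],[0,0,-0.02],[0,0,-0.05],[0,0,-0.08],[0.035,0,-0.1],[0.07,0,-0.1],[0.105,0,-0.1],[0.14,0,-0.1],[0.14,0,-0.1],[0.14,0,-0.1]],"roll":[0,0,0,0,0,0,0,0,0,0],"fingers":[1,1,1,1,1,1,1,1,1,1]}'
python3 - <<'E'
from h import *
a,p=shot('side','d5.png');w,_=shot('wrist','w7.png');b,q=shot('scene','s5.png')
f=lambda im,x,y,W,H:cv2.resize(im[y:y+H,x:x+W],(400,300),interpolation=cv2.INTER_CUBIC)
cv2.imwrite('pics/crop6.png',np.vstack([np.hstack([f(a,290,190,100,75),f(w,170,60,300,225)]),np.hstack([f(b,240,180,100,75),f(b,150,130,400,270)])])[:,:,::-1])
E
```

```text
t: 17.5
tool_pos: [448.0, -116.4, 442.7]
tool_rot: [[-0.938, 0.348, -0.002], [0.348, 0.938, 0.001], [0.002, -0.0, -1.0]]
wrist_force: [1.2, -0.4, -0.1]
opening: 0.3
finger_force: 0.0
```

View pics/crop6.png

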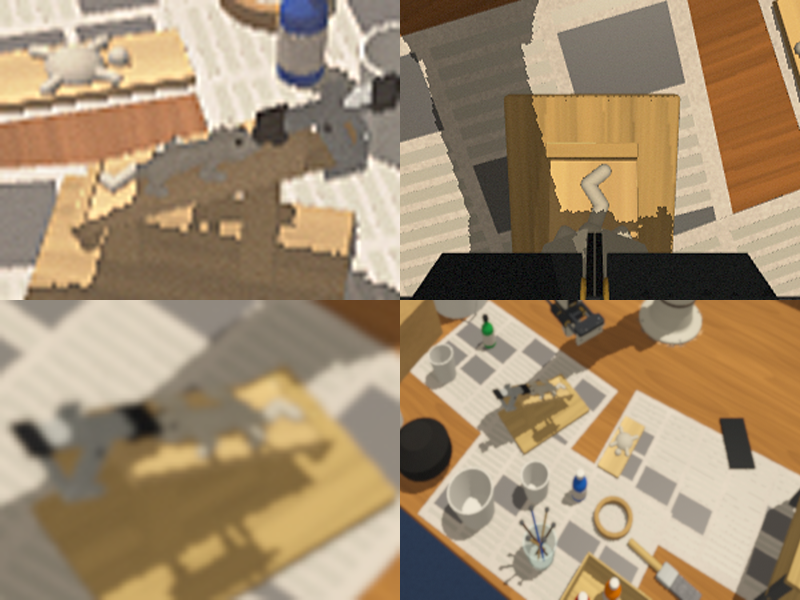

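The board is against the ledge, the lever is down with its pad on the board, and the bystanders look undisturbed. I'm handing in.

```bash
python3 -c "
from cell import job
print(job.finish_job())"
```

```text
the job is handed in; nothing more can be done
None
```

The gecko board is on the stand: flat on the slope, head uphill, lower edge at the ledge, released, with the lever's pad pressed onto its top strip. I handed the job in at about 18 s; it returned no verdict, and in the last pictures the turtle board and other things had not visibly moved.

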